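Square up a jig fence with a shop-made square

ROBOT

A 6-joint arm with a two-finger parallel gripper is mounted at the origin on a cart in front of the work surface, level with it; the furniture and walls round the work are solid. World frame = base frame: x ahead of the robot, y to its left, z up, the work surface at z = 0. Lengths are in m, angles in rad, forces in N, time in s.
With the tool pointing down it reaches from about 0.325 to 1 m from the base axis. Payload 5.1 kg.
Tool frame: the origin (TCP) lies midway between the tips of the shut fingers; the grasp point (between the pads) lies 19 mm behind it; z points along the fingers, y is the line along which they close (so a half turn about z gives the same grasp; the last joint's range is limited). The gripper opens to 85 mm and grips with 20 to 120 N. Pads are 22 mm wide; open, the fingers measure 114 mm over their backs; the gripper's body (76 mm by 85 mm) begins 54 mm behind the grasp point. The pads swing forward as they close: fully open they stand 13 mm farther back than shut.
Start: joints at [1.105, 0.124, 1.65, -0, 1.367, -0.083], TCP at [0.243, 0.603, 0.231] pointing down, gripper open.
Joint ranges: [-2.61, 2.61], [-1.02, 2.33], [0.03, 2.71], [-1.35, 4.49], [0.32, 2.68], [-2.91, 2.91]. Speed limits (rad/s): [2.57, 2.57, 3.14, 3.14, 3.14, 3.14].

INTERFACE

Orientations are given as a rotation vector (axis times angle).
In Python, from workcell import r, get_image gives the robot as it stands. The module is installed in compiled form; this text tells all that it offers.
- The arm moves only by the shell command python3 -m pendant 'ROWS' [FORCE]. ROWS is JSON, a list of rows, each a list of 5 numbers: the closure, from 0 (fully open) to 1 (shut), then the shift along the tool's x, y, z in cm, then the turn about the tool's z in rad. A call has 1 to 10 rows; each row is the pose to reach, as a shift and turn from the pose commanded when the call began, along the tool's axes at that moment; what a row does not reach only later rows make up. A row lasts 1/12 s, in which the tool goes at most 41.7 mm and 7.16 degrees, less where a joint would pass 70% of its speed; a pose out of reach is approached as far as the arm can. A call with a gripper value outside its range is refused whole. The fingers move at their own pace and stop on an object; FORCE is the grip in N (left out, the last holds). Time passes only in rows, so rows that repeat a pose let the fingers close. It gives the time, the measured TCP pose, the force, the opening and the grip force at its end, in the units of the state.
- r.read_state(): the state, without advancing time (a new reading comes with each control period).
- get_image(name): name is "side" or "top" or "wrist"; returns a dict with "img" (400x640x3 uint8, red, green, blue), "z_map" (400x640 float32, m along the optical axis (not along the pixel's ray), 0 where there is no reading), "fx", "fy", "cx", "cy" (pixels), "R" (3x3) and "t" (3): a world point X has camera coordinates R X + t; the wrist camera has in their place "tool_from_camera" (4x4, takes a point from camera to tool coordinates, whose origin is the TCP and whose axes are the flange's). Camera axes: x right, y down, z forward; pixel columns grow to the right and rows downward; lengths in m; the calibration is good to about 2 mm. A picture is of the moment at which its call begins: read the wrist's pose just before it.
- r.finish_job(): hands the job in; it is judged then, once.
The state is a dict: "time_s": time; "joints": joint angles; "dq": joint speeds; "tau": joint torques, N m; "ee_pos": TCP position; "eef_rot": TCP orientation; "contact_force": force on the tool from outside, world axes, zero at the start; "torque": the same for the moment, N m; "gripper_width": finger opening in m; "gripper_force": force on a finger pad.
Only numpy, scipy, OpenCV 4.12 (cv2) and the standard library are available. Lean on these libraries where they do the work, as an engineer would, in place of code of your own. Each camera call takes 0.05 s, during which the arm holds its last target. There are 200 camera calls.

TASK

Lift the top wooden square off the stack of three, leaving the other two where they are, lay it flat on the jig's plywood base and press it into the corner between the fixed guide rail and the swinging fence, so that it turns the fence until one leg lies flush along the guide and the other flush along the fence. The job ends holding: finish with the square still in the gripper and pressed steadily into the corner against both guide and fence, so that I can drive the fence's second screw; do not let go. Leave the other things on the bench where they are.

Things in the scene. Friction and masses are not known exactly. Their poses are not given: they have to be found in the camera images.
- square_top: Top one of 3 identical flat wooden squares stacked on the bench: two legs 180 mm long (from the outer corner), 30 wide, 18 thick form an L; a diagonal brace 24 mm wide, 15 thick (1.5 to 16.5 mm above the underside) joins them, 62 mm clear of the inner corner. 0.17 kg. Origin: under the brace's middle, level with the underside; z up. Legs run from the corner to -x and -y; brace along (1,-1,0).
- square_top_corner (a point): Outer corner of the top square at its underside, at (+82.5, +82.5, 0) mm in the square's frame: the outer edges are the lines y = +82.5 (leg toward -x) and x = +82.5 mm (leg toward -y). The direction (1, 1, 0) from the middle of the brace points to it; gripped from above, the brace is taken across its 24 mm by closing along that direction.
- square_mid: The middle square of the stack, identical, right below the top one and turned a few degrees from it. Origin as for the top square.
- square_low: The bottom square of the stack, identical, on the bench. Origin as for the top square.
- jig: Crosscut jig screwed to the bench: plywood base 12 mm thick. Origin: on the bench, below the corner where guide face and squared fence face meet. The guide's face is the plane x = 0 (guide on the +x side), the squared fence's face y = 0 (fence on the +y side). The square belongs in x < 0, y < 0 with its axes parallel to the jig's. The base spans x -235 to +35, y -275 to +40 mm. z up.
- jig_corner (a point): The corner of the jig, on the base's upper side (12 mm above the bench): here the square's outer corner comes to lie. Base, guide, fence and squares are planed and waxed wood (friction about 0.25 against each other).
- guide: The fixed guide rail, a brown hardwood strip 23 x 330 mm, 26 mm high, screwed on the base along its far edge (along the jig's y, from y = -287 to +43 mm). Its origin is the middle of its underside.
- fence (a joint): Angle of the fence in rad: 0 = square to the guide, positive = its free end leans in over the base, toward the jig's -y (corner narrower than 90 degrees); range -0.12 to 0.30. It turns on one upright screw with a stiff friction of 0.12 N m (under 1 N at the free end), stays where it is left and has no spring.
- fence_tip (a point): Lower inner edge of the fence's free end, just above the base. The fence is a two-tone wooden rail 240 mm long, 34 wide, 34 high, 1 mm clear of the base; it turns on a screw at (-32, +17) mm in the jig's frame, and its free end is 214 mm from that screw.
- screw_tin: A flat blue tin box, 96 x 134 x 45 mm, to the right of the stack; leave it alone. Origin: middle of its underside.
- screwdriver: A blue-handled screwdriver, 198 mm long, lying near the bench's front edge; leave it alone. Origin: middle of its underside.
- tape_measure: A turquoise tape measure standing on the bench, 36 x 165 (with its strap) x 69 mm; leave it alone. Origin: middle of its underside.

How it is judged:
By the outcome, as a careful person would: the job done as asked, in the order asked, and still so for the second after the job is handed in, while the arm keeps its last pose, push and grip.
It also fails if it takes over 48 s, if anything falls off the work surface, if the arm or the gripper's body presses on something with over 40 N, if the wrist force passes 120 N, or if a joint passes its speed limit or range.

## Working session

There is one attempt and no reset: what is moved stays moved. The work goes in short steps, Python scripts to look and compute and a shell command to move; the robot and the scene stay as the last step left them, time stands still between calls to the robot, and variables do not carry over. Pictures are saved under pics/ and viewed, at most 10 in all, crops included, and the job is handed in when it is done.

```bash
mkdir -p pics
cat > h.py <<'E'
import numpy as np,cv2
from workcell import r,get_image
from scipy.spatial.transform import Rotation as Ro
def cam(n):
    s=r.read_state(); d=get_image(n)
    if n=="wrist":
        T=np.eye(4);T[:3,:3]=Ro.from_rotvec(s["eef_rot"]).as_matrix();T[:3,3]=s["ee_pos"]
        d["W"]=T@np.array(d["tool_from_camera"])
    else:
        M=np.eye(4);M[:3,:3]=d["R"];M[:3,3]=d["t"];d["W"]=np.linalg.inv(M)
    return d
def ray(d,u,v): return d["W"][:3,:3]@np.array([(u-d["cx"])/d["fx"],(v-d["cy"])/d["fy"],1])
def onz(d,u,v,z):
    k=ray(d,u,v);o=d["W"][:3,3];return o+k*(z-o[2])/k[2]
def cloud(d):
    v,u=np.mgrid[0:400,0:640];z=d["z_map"]
    P=np.stack([(u-d["cx"])/d["fx"]*z,(v-d["cy"])/d["fy"]*z,z],-1)
    return P@d["W"][:3,:3].T+d["W"][:3,3]
def save(d,f,c=(0,640,0,400),k=1.25):
    cv2.imwrite(f,cv2.resize(d["img"][c[2]:c[3],c[0]:c[1],::-1],None,fx=k,fy=k,interpolation=cv2.INTER_CUBIC))
E
python3 - <<'E'
from h import *
import pickle
print(r.read_state())
for n in("top","wrist"):
    d=cam(n);save(d,f"pics/{n}0.png");pickle.dump(d,open(n+"0.pkl","wb"));print(d["W"].round(3))
E
```

```text
{'time_s': 0.0, 'joints': array([ 1.10540032e+00,  1.24529207e-01,  1.65170356e+00,  2.86322336e-05,
        1.36752044e+00, -8.26103054e-02]), 'dq': array([-2.23616406e-03,  6.72509185e-04, -9.24684559e-05, -1.93691649e-03,
        5.30497429e-04,  1.19641644e-03]), 'tau': array([ 2.68711295e-05, -4.23618150e+01, -3.65449011e+01, -8.92283674e-05,
        6.82597703e-03, -3.88293472e-06]), 'ee_pos': array([0.24252174, 0.60238374, 0.23001996]), 'eef_rot': array([-0.59750647, -3.08362406,  0.00325463]), 'contact_force': array([-0.59910684, -0.08256492, -0.13660371]), 'torque': array([-0.01444   ,  0.02959872, -0.01307599]), 'gripper_force': 0.0, 'gripper_width': 0.0854696387497585}
[[ 0.026 -0.996  0.087  0.365]
 [-1.    -0.026 -0.    -0.172]
 [ 0.003 -0.087 -0.996  1.111]
 [ 0.     0.     0.     1.   ]]
[[ 0.374  0.882  0.286  0.17 ]
 [ 0.927 -0.355 -0.118  0.633]
 [-0.003  0.309 -0.951  0.374]
 [ 0.     0.     0.     1.   ]]
```

View pics/top0.png

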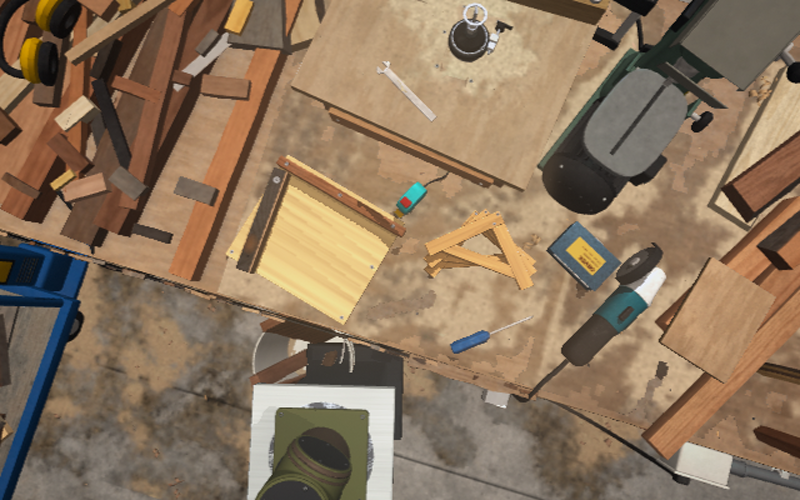

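View pics/wrist0.png

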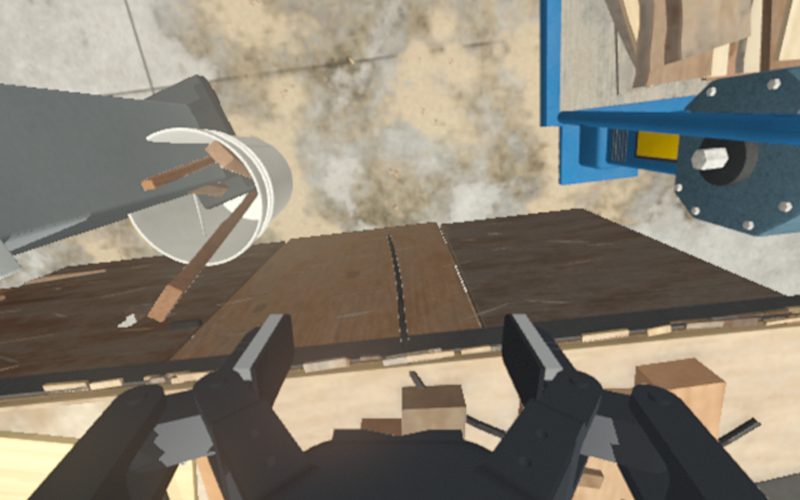

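The top view shows the jig at about (320,235), with the fence on the left from (280,170) to (245,270) and the guide from (285,160) to (405,230). The stack is at about (480,245), with its corner near (495,215). The wrist view sees only the bench edge.

Run:
```python
from h import *
import pickle
d=pickle.load(open("top0.pkl","rb"))
print(d["fx"],d["cx"],d["cy"])
save(d,"pics/c1.png",(325,445,155,245),6.6);save(d,"pics/c2.png",(175,335,115,265),4)
C=cloud(d)
m=(C[...,2]>.046)&(C[...,2]<.065);m[:, :325]=0;m[:,435:]=0;m[:155]=0;m[245:]=0
print(m.sum(),np.median(C[...,2][m]))
```

```text
388.677044728926 323.24051527525313 200.49344292597377
1888 0.052974452015746354
```

View pics/c1.png

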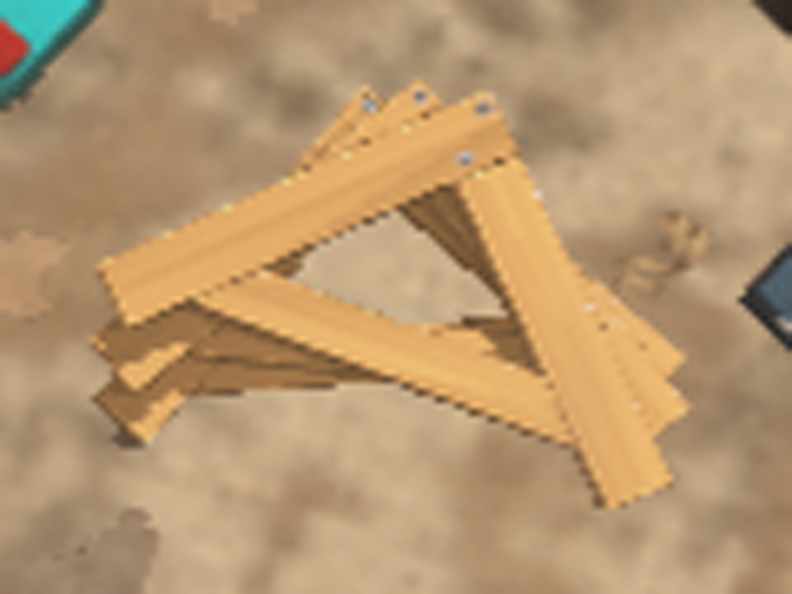

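View pics/c2.png

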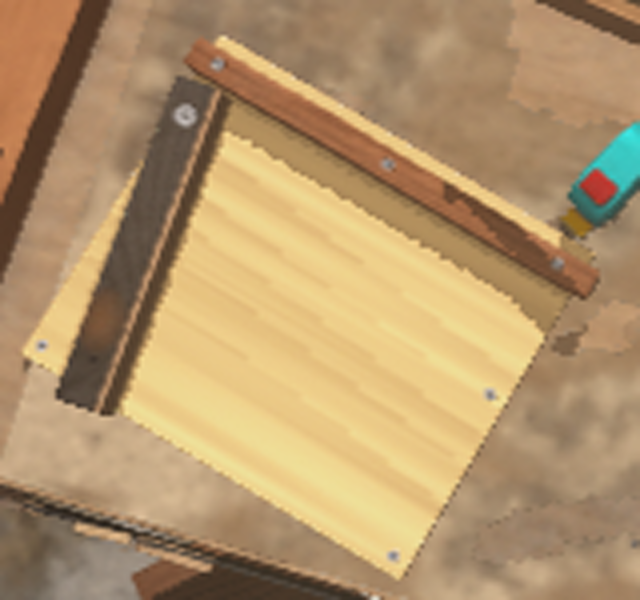

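The crop of the stack puts the top square's corner at crop (490,92), with leg ends at (100,265) and (672,482). In the jig crop the guide's inner top edge runs (187,62) to (585,298), the fence leans in about 0.2 rad, and the base's front corner is at (402,578).

```bash
cat > est.py <<'E'
from h import *
import pickle
d=pickle.load(open("top0.pkl","rb"))
p=lambda u,v,z:onz(d,325+u/6.6,155+v/6.6,z)[:2]
q=lambda u,v,z:onz(d,175+u/4,115+v/4,z)[:2]
c,a,b=p(490,92,.054),p(100,265,.054),p(672,482,.054)
print("legs",np.linalg.norm(a-c),np.linalg.norm(b-c))
v1=(c-a);v2=(c-b);ang=lambda v:np.arctan2(v[1],v[0])
ys=(ang(v1)+ang(v2)-np.pi/2)/2
Rm=lambda y:np.array([[np.cos(y),-np.sin(y)],[np.sin(y),np.cos(y)]])
# fit L points: corner and ends
M=np.array([[82.5,82.5],[-97.5,82.5],[82.5,-97.5]])/1e3
os=np.mean([x-Rm(ys)@m for x,m in zip((c,a,b),M)],0)
print("sq yaw",ys,ang(v1),ang(v2)-np.pi/2,"org",os,"corner",c)
g1,g2=q(187,62,.038),q(585,298,.038)
yj=ang(g1-g2)-np.pi/2
oj=((g1-Rm(yj)@[0,.043])+(g2-Rm(yj)@[0,-.287]))/2
print("guide",np.linalg.norm(g1-g2),"jig yaw",yj,"org",oj,"base corner check",Rm(yj).T@(q(402,578,.012)-oj), Rm(yj).T@(q(97,408,.047)-oj),Rm(yj).T@(q(185,115,.047)-oj))
s=r.read_state();R=Ro.from_rotvec(s["eef_rot"]).as_matrix();print(R.round(3))
for n,o,y in(("grasp",os,ys),("final",oj+Rm(yj)@[-.0825,-.0825],yj)):
    for k in(np.pi/4,-3*np.pi/4):
        t=y+k; Rt=np.array([[np.sin(t),np.cos(t),0],[-np.cos(t),np.sin(t),0],[0,0,-1]])
        tr=(R.T@Rt);print(n,o,"toolturn",np.arctan2(tr[1,0],tr[0,0]),"shift cm",100*R.T@(np.r_[o,.2]-s["ee_pos"]))
E
python3 est.py
```

```text
legs 0.17819872028179728 0.17742993839056465
sq yaw -1.1264167425855365 -1.1262750177518726 -1.1265584674192006 org [ 0.440734   -0.34031859] corner [ 0.54966757 -0.37916954]
guide 0.32589103811776954 jig yaw -0.512038589793125 org [0.62869646 0.08223491] base corner check [-0.23239393 -0.27442418] [-0.23679886 -0.03778813] [-0.03343076  0.01887868]
[[-0.928  0.374 -0.001]
 [ 0.374  0.928 -0.002]
 [ 0.    -0.002 -1.   ]]
grasp [ 0.440734   -0.34031859] toolturn -1.612567585422788 shift cm [-53.5995402  -80.04575542   3.15729039]
grasp [ 0.440734   -0.34031859] toolturn 1.529025068167005 shift cm [-53.5995402  -80.04575542   3.15729039]
final [0.51635597 0.05073706] toolturn -2.2269463734197465 shift cm [-46.00812185 -40.9459208    3.08435908]
final [0.51635597 0.05073706] toolturn 0.9146462801700463 shift cm [-46.00812185 -40.9459208    3.08435908]
```

```bash
python3 -m pendant '[[0.2,-2.7,-4,0,0.1],[0.2,-5.4,-8,0,0.2],[0.2,-8,-12,0,0.3],[0.2,-10.7,-16,0,0.4],[0.2,-13.4,-19,0,0.5],[0.2,-15.8,-23,0,0.6],[0.2,-18,-26.5,0,0.7],[0.2,-20.3,-30,0,0.75],[0.2,-22.5,-33.5,0,0.8],[0.2,-24.7,-37,0,0.85]]' 40
python3 - <<'E'
from h import *
s=r.read_state();print(s["ee_pos"],s["joints"])
R=Ro.from_rotvec(s["eef_rot"]).as_matrix()
t=-1.1264-3*np.pi/4;Rt=np.array([[np.sin(t),np.cos(t),0],[-np.cos(t),np.sin(t),0],[0,0,-1]]);tr=R.T@Rt
print(np.arctan2(tr[1,0],tr[0,0]),100*R.T@(np.array([.4407,-.3403,.17])-s["ee_pos"]))
E
```

```text
time_s: 0.93
ee_pos: [0.3281, 0.1936, 0.2309]
eef_rot: [1.818, 2.562, -0.0]
contact_force: [1.1, -0.2, 0.1]
gripper_width: 0.0682
gripper_force: 0.0
[0.32811769 0.19357892 0.23086066] [ 3.91962477e-01 -5.27855447e-01  2.20569924e+00 -1.59731314e-04
  1.46379757e+00  5.53695307e-02]
0.6776118506949999 [-54.10924132  -7.00678732   6.09507182]
```

```bash
python3 -m pendant '[[0.2,-4,-0.5,0.4,0.06],[0.2,-8,-1,0.8,0.12],[0.2,-12,-1.5,1.2,0.18],[0.2,-16,-2,1.6,0.24],[0.2,-20,-2.6,2,0.3],[0.2,-24,-3.1,2.4,0.36],[0.2,-28,-3.6,2.8,0.42],[0.2,-32,-4.1,3.2,0.48],[0.2,-36,-4.6,3.6,0.54],[0.2,-40,-5.2,4,0.6]]'
python3 - <<'E'
from h import *
s=r.read_state();print(s["ee_pos"],s["joints"])
R=Ro.from_rotvec(s["eef_rot"]).as_matrix()
t=-1.1264-3*np.pi/4;Rt=np.array([[np.sin(t),np.cos(t),0],[-np.cos(t),np.sin(t),0],[0,0,-1]]);tr=R.T@Rt
print(np.arctan2(tr[1,0],tr[0,0]),100*R.T@(np.array([.4407,-.3403,.17])-s["ee_pos"]))
E
```

```text
time_s: 1.77
ee_pos: [0.4119, -0.2013, 0.1908]
eef_rot: [-2.496, -1.907, -0.0]
contact_force: [0.7, 0.5, 0.9]
gripper_width: 0.0683
gripper_force: 0.0
[ 0.41185597 -0.20132382  0.19077626] [-5.71976773e-01 -2.89088835e-01  2.10609303e+00  2.09763264e-04
  1.32469658e+00 -3.06150948e-01]
0.07512490415384057 [-12.65186767   6.43481414   2.07449051]
```

```bash
python3 -m pendant '[[0.2,-3.2,1.6,0.5,0.02],[0.2,-6.4,3.2,1,0.04],[0.2,-9.6,4.8,1.5,0.06],[0.2,-12.65,6.4,2,0.075],[0.2,-12.65,6.4,2,0.075],[0.2,-12.65,6.4,2,0.075],[0.2,-12.65,6.4,2,0.075]]'
python3 - <<'E'
from h import *
import pickle
d=cam("wrist");save(d,"pics/w1.png");pickle.dump(d,open("w1.pkl","wb"))
s=r.read_state();print(s["ee_pos"],s["eef_rot"],s["contact_force"])
E
```

```text
time_s: 2.35
ee_pos: [0.4408, -0.3375, 0.1706]
eef_rot: [-2.561, -1.816, 0.0]
contact_force: [-0.1, 0.4, -0.5]
gripper_width: 0.0679
gripper_force: 0.0
[ 0.44098673 -0.33708662  0.17102912] [-2.56127459e+00 -1.81759939e+00 -6.42634331e-05] [-0.27311325 -0.04691523 -0.11835377]
```

View pics/w1.png

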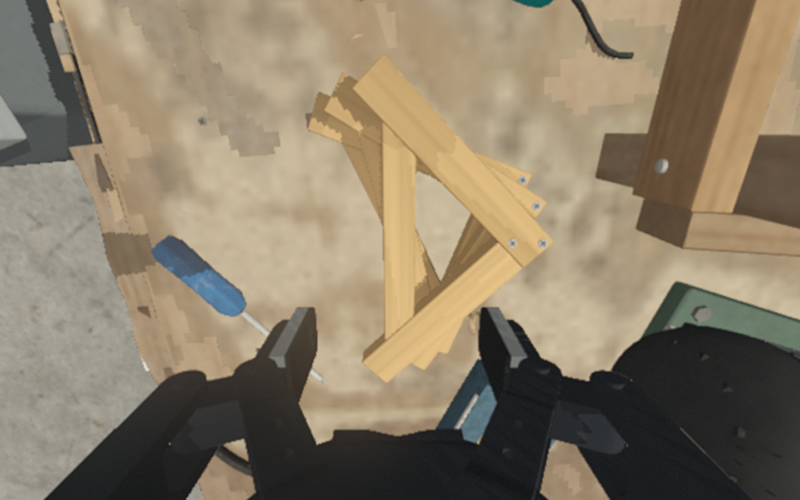

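The close view shows the brace at about x=400, vertical in the image. The corner is at (550,243) and the outer leg ends are at (383,55) and (386,382).

Run:
```python
from h import *
import pickle
d=pickle.load(open("w1.pkl","rb"))
p=lambda u,v:onz(d,u/1.25,v/1.25,.054)[:2]
c,a,b=p(550,243),p(383,55),p(386,382)
print(np.linalg.norm(a-c),np.linalg.norm(b-c))
ang=lambda v:np.arctan2(v[1],v[0])
y1,y2=ang(c-a),ang(c-b)-np.pi/2;ys=(y1+y2)/2
Rm=lambda y:np.array([[np.cos(y),-np.sin(y)],[np.sin(y),np.cos(y)]])
M=np.array([[82.5,82.5],[-97.5,82.5],[82.5,-97.5]])/1e3
o=np.mean([x-Rm(ys)@m for x,m in zip((c,a,b),M)],0)
print(y1,y2,o, "brace",p(384,230),p(414,230),p(384,300),p(414,300))
s=r.read_state();R=Ro.from_rotvec(s["eef_rot"]).as_matrix()
t=ys-3*np.pi/4;Rt=np.array([[np.sin(t),np.cos(t),0],[-np.cos(t),np.sin(t),0],[0,0,-1]]);tr=R.T@Rt
print(np.arctan2(tr[1,0],tr[0,0]),100*R.T@(np.r_[o,.039]-s["ee_pos"]))
```

```text
0.17748646291486758 0.17652691380571253
-1.135109052767391 -1.1212422408579141 [ 0.44053033 -0.33883569] brace [ 0.43415919 -0.32668119] [ 0.45520567 -0.33407886] [ 0.41447644 -0.38069064] [ 0.43690699 -0.38857079]
0.006322941118056339 [-0.18767344  0.02430701 13.20279366]
```

```bash
python3 -m pendant '[[0.4,-0.2,0,3,0],[0.4,-0.2,0,6,0],[0.4,-0.2,0,9,0],[0.4,-0.2,0,11,0],[0.4,-0.2,0,12.3,0],[0.4,-0.2,0,13,0],[0.4,-0.2,0,13,0],[0.4,-0.2,0,13,0]]' 60; python3 -m pendant '[[1,0,0,0,0],[1,0,0,0,0],[1,0,0,0,0],[1,0,0,0,0],[1,0,0,0,0],[1,0,0,0,0],[1,0,0,0,0],[1,0,0,0,0]]' 60
```

```text
time_s: 3.07
ee_pos: [0.4413, -0.34, 0.0425]
eef_rot: [2.561, 1.817, 0.001]
contact_force: [0.4, -0.1, 0.8]
gripper_width: 0.0512
gripper_force: 0.0
time_s: 3.73
ee_pos: [0.4417, -0.3409, 0.0433]
eef_rot: [2.56, 1.816, 0.001]
contact_force: [-0.5, -0.1, 6.5]
gripper_width: 0.0224
gripper_force: 59.7
```

```bash
python3 -m pendant '[[1,0,0,-0.4,0],[1,0,0,-1,0],[1,0,0,-2,0],[1,0,0,-4,0],[1,0,0,-7,0],[1,0,0,-10,0],[1,0,0,-12,0],[1,0,0,-13,0],[1,0,0,-13,0],[1,0,0,-13,0]]' 90
python3 - <<'E'
from h import *
import pickle
d=cam("wrist");save(d,"pics/w2.png");pickle.dump(d,open("w2.pkl","wb"))
s=r.read_state();print(s["ee_pos"],s["eef_rot"],s["contact_force"],s["torque"])
E
```

```text
time_s: 4.57
ee_pos: [0.4403, -0.3397, 0.171]
eef_rot: [-2.562, -1.817, 0.0]
contact_force: [-0.4, 0.5, -1.4]
gripper_width: 0.0215
gripper_force: 88.6
[ 0.43979622 -0.33914829  0.16967728] [-2.56038366e+00 -1.81591686e+00  8.82743908e-04] [ 0.21829771 -0.524268   -2.27488094] [-0.003416    0.12954105 -0.02052221]
```

View pics/w2.png

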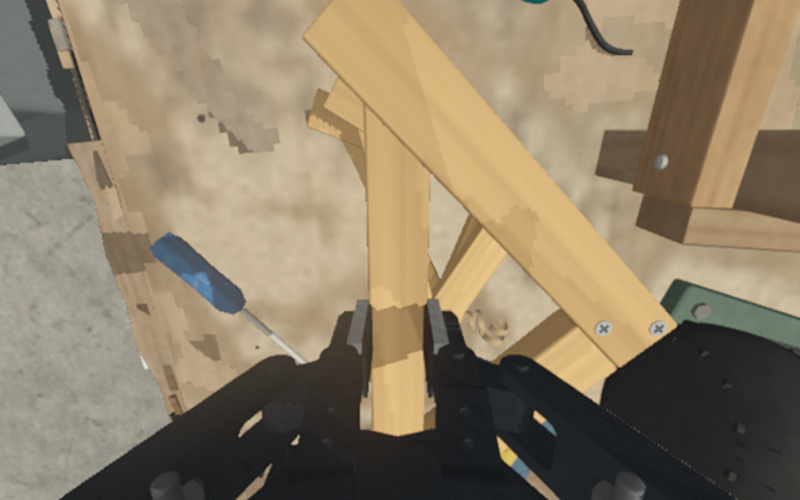

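The square is held by the brace (x≈370–430), and its outer edge runs from (400,0) to the corner at about (680,322). The lower squares look undisturbed.

```bash
cat > held.py <<'E'
from h import *
import pickle
d=pickle.load(open("w2.pkl","rb"))
C=cloud(d);s=r.read_state();R=Ro.from_rotvec(s["eef_rot"]).as_matrix()
Tt=(C-s["ee_pos"])@R   # tool frame
I=lambda u,v:Tt[int(v/1.25),int(u/1.25)]
for u,v in((350,40),(450,120),(600,280),(400,200),(400,270),(640,310)): print(u,v,I(u,v).round(4))
zt=np.median([I(450,120)[2],I(600,280)[2]])
def on(u,v):
    T=np.array(d["tool_from_camera"]);k=T[:3,:3]@[(u/1.25-d["cx"])/d["fx"],(v/1.25-d["cy"])/d["fy"],1];o=T[:3,3];return (o+k*(zt-o[2])/k[2])
for n,u,v in(("corner",678,322),("edge",400,0),("inA",612,370),("leg end in",304,38),("leg inner",430,178),("endout",352,-20)):print(n,on(u,v).round(4))
a,b=on(678,322),on(400,0);print("outer edge ang deg (expect 45):",np.degrees(np.arctan2(*(a-b)[:2][::-1])))
a,b=on(613,370),on(430,178);print(np.degrees(np.arctan2(*(a-b)[:2][::-1])))
E
python3 held.py
```

```text
350 40 [ 0.1067 -0.0145 -0.0121]
450 120 [ 0.0822  0.0191 -0.0121]
600 280 [ 0.0222  0.0812 -0.0125]
400 200 [ 0.0542  0.0018 -0.0119]
400 270 [ 0.0264  0.0018 -0.0119]
640 310 [ 0.009   0.0996 -0.0128]
corner [ 0.0044  0.1148 -0.0123]
edge [ 0.1178  0.001  -0.0123]
inA [-0.0188  0.092  -0.0123]
leg end in [ 0.1073 -0.0297 -0.0123]
leg inner [ 0.0628  0.0119 -0.0123]
endout [ 0.1231 -0.0137 -0.0123]
outer edge ang deg (expect 45): 134.91709356413992
135.35072509811027
```

```bash
cat > goal.py <<'E'
from h import *
import sys
yj=-.512;oj=np.array([.6287,.0822])
def goal(x,y,z,off=(.002,-.001)):
    s=r.read_state();R=Ro.from_rotvec(s["eef_rot"]).as_matrix()
    t=yj-3*np.pi/4;Rt=np.array([[np.sin(t),np.cos(t),0],[-np.cos(t),np.sin(t),0],[0,0,-1]]);tr=R.T@Rt
    J=np.array([[np.cos(yj),-np.sin(yj)],[np.sin(yj),np.cos(yj)]])
    o=oj+J@(np.array([x,y])/1e3-.0825); p=np.r_[o,z]-Rt@np.r_[off,0]
    cur=1e3*(J.T@((s["ee_pos"]+R@np.r_[off,0])[:2]-oj))+82.5
    print("turn",np.arctan2(tr[1,0],tr[0,0]).round(4),"shift",(100*R.T@(p-s["ee_pos"])).round(2),"corner now",cur.round(1),"z",s["ee_pos"][2].round(4),"F jig",np.r_[J.T@s["contact_force"][:2],s["contact_force"][2]].round(2),"T",s["torque"].round(2),"t",s["time_s"])
    print("1mm jig x, y in tool cm:",(R.T[:2,:2]@J[:,0]*.1).round(3),(R.T[:2,:2]@J[:,1]*.1).round(3))
if __name__=="__main__": goal(*map(float,sys.argv[1:4]))
E
python3 goal.py -12 -60 0.15
```

```text
turn -0.6104 shift [33.4  -7.85  2.02] corner now [ 122.9 -375.6] z 0.1697 F jig [ 0.45 -0.35 -2.27] T [-0.    0.13 -0.02] t 4.6167
1mm jig x, y in tool cm: [-0.017  0.098] [0.098 0.017]
```

```bash
python3 -m pendant '[[1,2,-0.5,0,-0.05],[1,5.5,-1.3,0,-0.12],[1,9.2,-2.2,0,-0.19],[1,13,-3,0,-0.26],[1,17,-4,0,-0.33],[1,21,-5,0.5,-0.4],[1,25,-5.9,1,-0.47],[1,28.5,-6.7,1.5,-0.54],[1,31.5,-7.4,2,-0.58],[1,33.4,-7.85,2,-0.61]]';python3 -m pendant '[[1,0,0,0,0],[1,0,0,0,0],[1,0,0,0,0]]'; python3 goal.py -12 -60 0.025
python3 - <<'E'
from h import *
import pickle
for n in("wrist","top"):
    d=cam(n);pickle.dump(d,open(n+"3.pkl","wb"));save(d,f"pics/{n}3.png") if n=="wrist" else save(d,"pics/top3.png",(160,360,100,280),4)
E
```

```text
time_s: 5.45
ee_pos: [0.4744, 0.0043, 0.1474]
eef_rot: [-1.89, -2.502, 0.004]
contact_force: [-0.2, -0.2, -2.0]
gripper_width: 0.0212
gripper_force: 88.6
time_s: 5.7
ee_pos: [0.4761, 0.001, 0.1499]
eef_rot: [-1.898, -2.501, 0.003]
contact_force: [-0.2, 0.0, -2.0]
gripper_width: 0.0209
gripper_force: 88.6
turn -0.0007 shift [ 0.1   0.06 12.49] corner now [-12.9 -62.4] z 0.1499 F jig [-0.16 -0.07 -2.03] T [-0.06  0.05  0.04] t 5.7
1mm jig x, y in tool cm: [-0.071  0.071] [0.071 0.071]
```

View pics/wrist3.png

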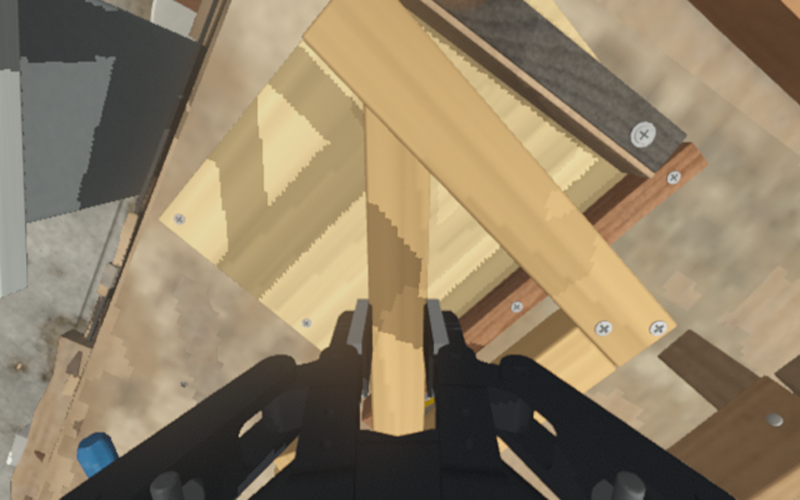

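The wrist view shows the base's front corner at (160,218), the guide brown at lower right with its y=+43 end at (690,142)–(706,160), and the fence pivot screw at (643,134). The square is clear of the fence.

Run:
```python
from h import *
import pickle
d=pickle.load(open("wrist3.pkl","rb"))
yj=-.512;oj=np.array([.6287,.0822]);J=np.array([[np.cos(yj),-np.sin(yj)],[np.sin(yj),np.cos(yj)]])
for n,u,v,z in(("base -235,-275",160,218,.012),("screw -32,17",643,134,.047),("guide end",690,142,.038),("guide end out 23,43",706,160,.038),("guide inner?",465,340,.038),("fence face top",650,178,.047),("f2",430,18,.047)):
    print(n,(1e3*J.T@(onz(d,u/1.25,v/1.25,z)[:2]-oj)).round(1))
```

```text
base -235,-275 [-235.4 -270.8]
screw -32,17 [-34.1  20.9]
guide end [-3.  44.4]
guide end out 23,43 [15.3 45.8]
guide inner? [   4.2 -165.7]
fence face top [-6.6  8.3]
f2 [-179.5  -31.3]
```

View pics/top3.png

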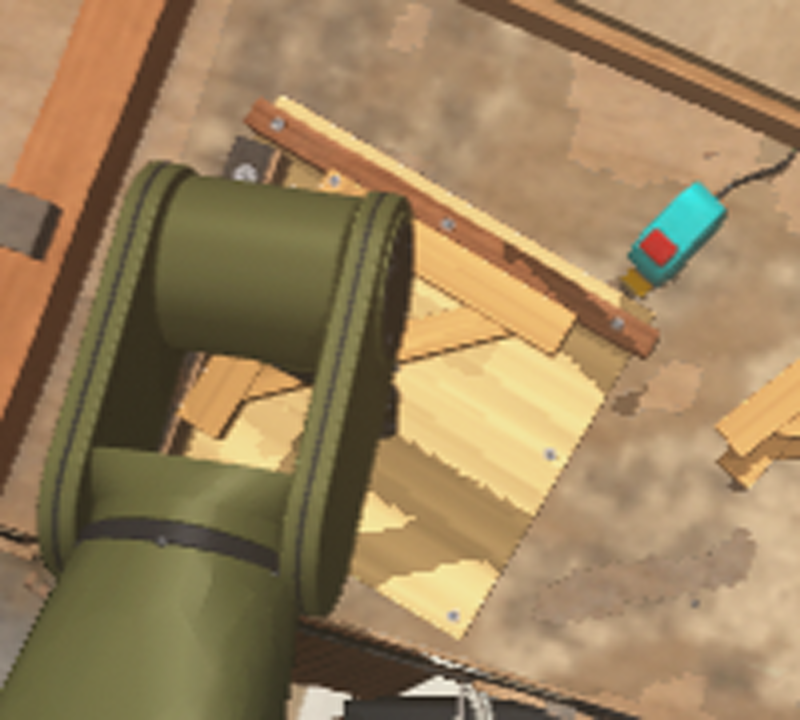

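The top view confirms the square hovers clear of the guide and fence, and the wrist fixes agree with the jig estimate to about 4 mm. I'll lower it now.

```bash
python3 -m pendant '[[1,0.1,0,3,0],[1,0.2,-0.1,6,0],[1,0.2,-0.1,8.5,0],[1,0.2,-0.1,10.5,0],[1,0.2,-0.1,12,0],[1,0.2,-0.1,12.5,0],[1,0.2,-0.1,12.8,0],[1,0.2,-0.1,13.1,0],[1,0.2,-0.1,13.3,0],[1,0.2,-0.1,13.3,0]]';python3 goal.py -12 -60 0.018
```

```text
time_s: 6.63
ee_pos: [0.4767, 0.0026, 0.0196]
eef_rot: [1.898, 2.501, 0.002]
contact_force: [0.3, -0.4, -1.7]
gripper_width: 0.0212
gripper_force: 88.7
turn -0.0008 shift [-0.03 -0.08  0.16] corner now [-13.1 -60.6] z 0.0196 F jig [ 0.49 -0.17 -1.69] T [-0.03  0.05 -0.  ] t 6.6333
1mm jig x, y in tool cm: [-0.071  0.071] [0.071 0.071]
```

Next I go down in small steps until it touches.

```bash
python3 -m pendant '[[1,0,0,0.1,0],[1,0,0,0.1,0],[1,0,0,0.2,0],[1,0,0,0.2,0],[1,0,0,0.2,0]]';python3 -m pendant '[[1,0,0,0.1,0],[1,0,0,0.1,0],[1,0,0,0.1,0]]';python3 -m pendant '[[1,0,0,0.1,0],[1,0,0,0.1,0],[1,0,0,0.1,0]]';python3 goal.py 0 -60 0.018
```

```text
time_s: 7.05
ee_pos: [0.478, 0.0027, 0.0195]
eef_rot: [1.896, 2.5, 0.004]
contact_force: [-1.9, -0.4, 9.5]
gripper_width: 0.0213
gripper_force: 90.0
time_s: 7.3
ee_pos: [0.4787, 0.0026, 0.0195]
eef_rot: [1.895, 2.499, 0.005]
contact_force: [-3.0, -0.3, 14.1]
gripper_width: 0.0212
gripper_force: 90.6
time_s: 7.55
ee_pos: [0.4795, 0.0026, 0.0195]
eef_rot: [1.894, 2.498, 0.006]
contact_force: [-5.7, -0.0, 18.8]
gripper_width: 0.0209
gripper_force: 91.2
turn 0.0001 shift [-0.81  0.5   0.15] corner now [-10.7 -59.3] z 0.0195 F jig [-4.97 -2.8  18.8 ] T [-0.02  0.86  0.05] t 7.55
1mm jig x, y in tool cm: [-0.071  0.071] [0.071 0.071]
```

```bash
python3 -m pendant '[[1,0,0,-0.25,0],[1,0,0,-0.25,0],[1,-0.2,0.2,-0.25,0],[1,-0.4,0.4,-0.25,0],[1,-0.55,0.55,-0.25,0],[1,-0.65,0.65,-0.25,0],[1,-0.75,0.75,-0.25,0],[1,-0.75,0.75,-0.25,0],[1,-0.75,0.75,-0.25,0]]';python3 goal.py 0 -60 0.0195;python3 -m pendant '[[1,-0.1,0.1,0,0],[1,-0.2,0.2,0,0],[1,-0.2,0.2,0,0],[1,-0.2,0.2,0,0]]';python3 goal.py 0 -60 0.0195
```

```text
time_s: 8.3
ee_pos: [0.4852, -0.0015, 0.0194]
eef_rot: [-1.897, -2.502, -0.001]
contact_force: [-8.1, 4.0, 18.0]
gripper_width: 0.0213
gripper_force: 91.1
turn 0.0001 shift [-0.26  0.06 -0.01] corner now [ -3.7 -60. ] z 0.0194 F jig [-8.98 -0.5  18.04] T [0.66 1.42 0.28] t 8.3
1mm jig x, y in tool cm: [-0.071  0.071] [0.071 0.071]
time_s: 8.63
ee_pos: [0.4853, -0.0015, 0.0194]
eef_rot: [-1.893, -2.497, 0.001]
contact_force: [-17.1, 9.8, 27.0]
gripper_width: 0.0209
gripper_force: 92.2
turn -0.0002 shift [-0.26  0.05 -0.01] corner now [ -3.6 -60. ] z 0.0194 F jig [-19.72   0.19  27.03] T [1.61 2.81 0.22] t 8.6333
1mm jig x, y in tool cm: [-0.071  0.071] [0.071 0.071]
```

The square meets the guide at an estimated x of −3.7. I'll ease the load, then slide along the guide in +y.

```bash
python3 -m pendant '[[1,0.1,-0.1,-0.15,0],[1,0.15,-0.15,-0.3,0],[1,0.15,-0.15,-0.3,0],[1,0.15,-0.15,-0.3,0]]';python3 goal.py -3.7 0 0.0195;python3 -m pendant '[[1,0.25,0.25,0,0],[1,0.5,0.5,0,0],[1,0.8,0.8,0,0],[1,1.1,1.1,0,0],[1,1.4,1.4,0,0],[1,1.7,1.7,0,0],[1,1.9,1.9,0,0],[1,2.1,2.1,0,0],[1,2.1,2.1,0,0]]';python3 goal.py -3.7 0 0.0195
```

```text
time_s: 8.97
ee_pos: [0.4847, -0.0023, 0.0195]
eef_rot: [-1.897, -2.502, 0.0]
contact_force: [-3.6, 2.4, 1.6]
gripper_width: 0.0209
gripper_force: 89.1
turn -0.0 shift [4.31 4.11 0.  ] corner now [ -3.7 -61. ] z 0.0195 F jig [-4.27  0.3   1.57] T [0.36 0.39 0.24] t 8.9667
1mm jig x, y in tool cm: [-0.071  0.071] [0.071 0.071]
time_s: 9.72
ee_pos: [0.4993, 0.0239, 0.0195]
eef_rot: [-1.897, -2.502, 0.002]
contact_force: [-4.7, 2.6, 3.0]
gripper_width: 0.0211
gripper_force: 89.3
turn -0.0001 shift [2.18 2.   0.  ] corner now [ -3.8 -31. ] z 0.0195 F jig [-5.41 -0.02  3.03] T [0.42 0.75 0.21] t 9.7167
1mm jig x, y in tool cm: [-0.071  0.071] [0.071 0.071]
```

```bash
python3 -m pendant '[[1,0.2,0.2,0,0],[1,0.5,0.5,0,0],[1,0.75,0.75,0,0],[1,1,1,0,0],[1,1.25,1.25,0,0],[1,1.5,1.5,0,0],[1,1.65,1.65,0,0],[1,1.75,1.75,0,0],[1,1.75,1.75,0,0],[1,1.75,1.75,0,0]]';python3 goal.py -3.7 0 0.0195;python3 -m pendant '[[1,0.07,0.07,0,0],[1,0.14,0.14,0,0],[1,0.21,0.21,0,0],[1,0.21,0.21,0,0],[1,0.21,0.21,0,0]]';python3 goal.py -3.7 0 0.0195;python3 -m pendant '[[1,0.07,0.07,0,0],[1,0.14,0.14,0,0],[1,0.14,0.14,0,0],[1,0.14,0.14,0,0]]';python3 goal.py -3.7 0 0.0195
```

```text
time_s: 10.55
ee_pos: [0.5111, 0.0452, 0.0195]
eef_rot: [-1.897, -2.501, 0.003]
contact_force: [-6.4, 0.9, 3.4]
gripper_width: 0.0209
gripper_force: 89.4
turn -0.0001 shift [ 0.45  0.29 -0.  ] corner now [-4.  -6.7] z 0.0195 F jig [-5.99 -2.34  3.38] T [0.23 0.94 0.21] t 10.55
1mm jig x, y in tool cm: [-0.071  0.071] [0.071 0.071]
time_s: 10.97
ee_pos: [0.5125, 0.0476, 0.0195]
eef_rot: [-1.897, -2.501, 0.003]
contact_force: [-6.1, 0.4, 4.6]
gripper_width: 0.0211
gripper_force: 89.4
turn -0.0001 shift [0.26 0.09 0.  ] corner now [-4.  -3.9] z 0.0195 F jig [-5.55 -2.65  4.63] T [0.14 1.   0.23] t 10.9667
1mm jig x, y in tool cm: [-0.071  0.071] [0.071 0.071]
time_s: 11.3
ee_pos: [0.5134, 0.0493, 0.0195]
eef_rot: [-1.897, -2.501, 0.003]
contact_force: [-6.6, 0.5, 4.5]
gripper_width: 0.0209
gripper_force: 89.4
turn -0.0001 shift [ 0.12 -0.04 -0.  ] corner now [-4. -2.] z 0.0195 F jig [-5.98 -2.8   4.49] T [0.12 0.94 0.18] t 11.3
1mm jig x, y in tool cm: [-0.071  0.071] [0.071 0.071]
```

```bash
python3 -m pendant '[[1,0.07,0.07,0,0],[1,0.14,0.14,0,0],[1,0.14,0.14,0,0],[1,0.14,0.14,0,0]]';python3 goal.py -3.7 0 0.0195;python3 -m pendant '[[1,0.07,0.07,0,0],[1,0.14,0.14,0,0],[1,0.14,0.14,0,0],[1,0.14,0.14,0,0]]';python3 goal.py -3.7 0 0.0195;python3 -m pendant '[[1,0.07,0.07,0,0],[1,0.14,0.14,0,0],[1,0.14,0.14,0,0],[1,0.14,0.14,0,0]]';python3 goal.py -3.7 0 0.0195
```

```text
time_s: 11.63
ee_pos: [0.5144, 0.051, 0.0195]
eef_rot: [-1.897, -2.501, 0.003]
contact_force: [-6.4, 1.0, 3.9]
gripper_width: 0.021
gripper_force: 89.4
turn -0.0002 shift [-0.02 -0.18 -0.  ] corner now [-4. -0.] z 0.0195 F jig [-6.11 -2.26  3.9 ] T [0.08 1.02 0.21] t 11.6333
1mm jig x, y in tool cm: [-0.071  0.071] [0.071 0.071]
time_s: 11.97
ee_pos: [0.5153, 0.0526, 0.0195]
eef_rot: [-1.897, -2.501, 0.004]
contact_force: [-7.1, -0.8, 4.5]
gripper_width: 0.0212
gripper_force: 89.5
turn -0.0001 shift [-0.15 -0.31  0.  ] corner now [-4.   1.8] z 0.0195 F jig [-5.81 -4.22  4.47] T [-0.03  1.01  0.18] t 11.9667
1mm jig x, y in tool cm: [-0.071  0.071] [0.071 0.071]
time_s: 12.3
ee_pos: [0.5153, 0.0527, 0.0195]
eef_rot: [-1.895, -2.502, 0.011]
contact_force: [-11.2, -7.4, 8.6]
gripper_width: 0.0213
gripper_force: 89.9
turn 0.0007 shift [-0.16 -0.31  0.  ] corner now [-4.   1.9] z 0.0195 F jig [ -6.16 -11.95   8.62] T [-1.18  1.63  0.13] t 12.3
1mm jig x, y in tool cm: [-0.071  0.071] [0.071 0.071]
```

The stop at y≈1.8 is firm. I'll add some push toward the guide so both faces stay seated, then look.

```bash
python3 -m pendant '[[1,-0.06,0.06,0,0],[1,-0.13,0.13,-0.05,0],[1,-0.13,0.13,-0.05,0],[1,-0.13,0.13,-0.05,0],[1,-0.13,0.13,-0.05,0]]';python3 goal.py -3.7 1.8 0.0195
python3 - <<'E'
from h import *
import pickle
for n in("wrist","side"):
    d=cam(n);pickle.dump(d,open(n+"4.pkl","wb"));save(d,f"pics/{n}4.png")
E
```

```text
time_s: 12.72
ee_pos: [0.5154, 0.0527, 0.0195]
eef_rot: [-1.894, -2.498, 0.012]
contact_force: [-14.8, -3.5, 10.7]
gripper_width: 0.0209
gripper_force: 90.1
turn 0.0003 shift [-0.03 -0.19  0.  ] corner now [-4.   1.9] z 0.0195 F jig [-11.16 -10.27  10.72] T [-0.53  2.25  0.15] t 12.7167
1mm jig x, y in tool cm: [-0.071  0.071] [0.071 0.071]
```

View pics/wrist4.png

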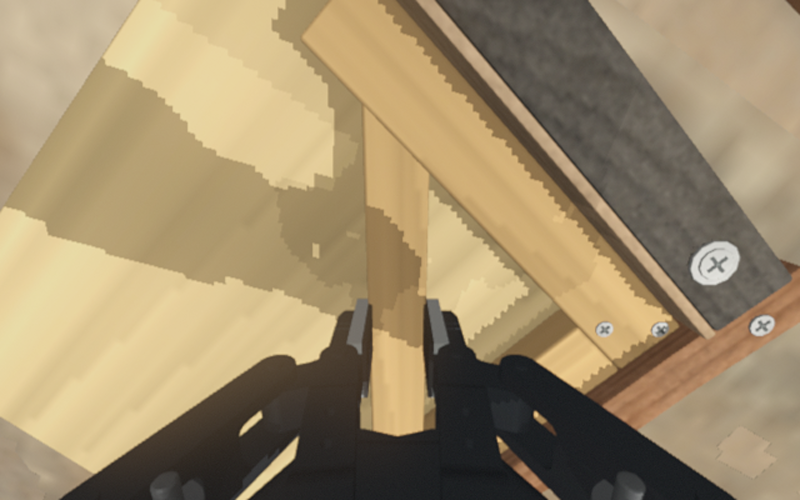

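The wrist view shows the square's outer edge (380,0)–(677,325) alongside the fence face, with the corner at the guide at about (680,330). I'll check the angles from depth.

```bash
cat > flush.py <<'E'
from h import *
d=cam("wrist");C=cloud(d);Z=C[...,2]
yj=-.512;oj=np.array([.6287,.0822]);J=np.array([[np.cos(yj),-np.sin(yj)],[np.sin(yj),np.cos(yj)]])
Q=1e3*((C[...,:2]-oj)@J)
zs=np.median(Z[20:60,250:290]);print("z square",zs,"fence",np.median(Z[40:90,430:470]))
x,y=Q[...,0],Q[...,1]
def edge(m,f,lo,hi,a,b):  # a: along coord, b: across
    P=[]
    for k in np.arange(lo,hi,2.):
        t=b[m&(abs(a-k)<1)]
        if len(t)>3:P.append((k,f(t)))
    P=np.array(P);c=np.polyfit(*P.T,1);e=P[:,1]-np.polyval(c,P[:,0]);P=P[abs(e)<1.5];c=np.polyfit(*P.T,1)
    return c[0].round(4),c[1].round(2),len(P),np.std(P[:,1]-np.polyval(c,P[:,0])).round(2)
sq=(Z>.026)&(Z<.0335);fe=(Z>.043)&(Z<.052);gu=(Z>.0355)&(Z<.0405)
print("square outer (slope,y0) leg-x",edge(sq&(y>-60)&(y<15),np.max,-150,-15,x,y))
print("square inner leg-x",edge(sq&(y<0)&(x>-150)&(y>-40),np.min,-150,-100,x,y))
print("fence inner top",edge(fe&(y<30),np.min,-150,-20,x,y))
print("guide inner top",edge(gu&(x>-20)&(x<30),np.min,-120,30,y,x))
E
python3 flush.py
```

```text
z square 0.030735185785020422 fence 0.04787067009108649
square outer (slope,y0) leg-x (np.float64(0.0023), np.float64(3.1), 68, np.float64(0.08))
square inner leg-x (np.float64(-0.0439), np.float64(-45.95), 6, np.float64(0.17))Traceback (most recent call last):
  File "flush.py", line 17, in <module>
    print("fence inner top",edge(fe&(y<30),np.min,-150,-20,x,y))
                            ~~~~^^^^^^^^^^^^^^^^^^^^^^^^^^^^^^^
  File "flush.py", line 12, in edge
    P=np.array(P);c=np.polyfit(*P.T,1);e=P[:,1]-np.polyval(c,P[:,0]);P=P[abs(e)<1.5];c=np.polyfit(*P.T,1)
                                                                                       ~~~~~~~~~~^^^^^^^^
    raise TypeError("expected non-empty vector for x")
TypeError: expected non-empty vector for x
```

```bash
sed -i 's/fe&(y<30)/fe\&(y<60)\&(y>-12)/; s/gu&(x>-20)&(x<30),np.min,-120,30/gu\&(x>-12)\&(x<30),np.min,-160,40/; /square inner/d' flush.py; python3 flush.py; python3 goal.py -3.7 1.8 .0195
```

```text
z square 0.030706550548742412 fence 0.0478878039583619
square outer (slope,y0) leg-x (np.float64(0.0023), np.float64(3.09), 68, np.float64(0.08))
fence inner top (np.float64(0.004), np.float64(2.79), 65, np.float64(0.07))
guide inner top (np.float64(0.0494), np.float64(-3.07), 29, np.float64(0.73))
turn 0.0003 shift [-0.03 -0.19 -0.  ] corner now [-4.   1.9] z 0.0195 F jig [-10.71 -10.39  10.81] T [-0.58  2.27  0.19] t 12.9167
1mm jig x, y in tool cm: [-0.071  0.071] [0.071 0.071]
```

The fence is flush to the square within 0.002 rad. I'll use the last picture to check the guide leg from the top camera.

```bash
python3 -c "
from h import *
d=cam('top');save(d,'pics/top5.png',(215,335,115,205),6.6)"
```

View pics/top5.png

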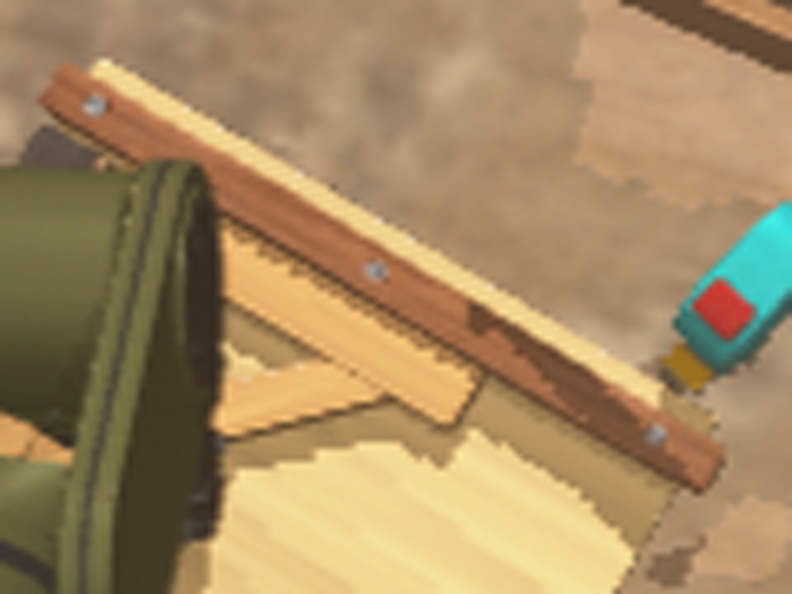

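The leg lies along the guide right to its end at (480,375), with no visible gap. I'll settle it, confirm the forces and hand in.

```bash
python3 -m pendant '[[1,-0.04,0.04,0,0],[1,-0.04,0.04,0,0],[1,-0.04,0.04,0,0],[1,-0.04,0.04,0,0],[1,-0.04,0.04,0,0],[1,-0.04,0.04,0,0],[1,-0.04,0.04,0,0],[1,-0.04,0.04,0,0]]'; python3 goal.py -4 1.9 .0195; python3 flush.py && python3 -c "
from workcell import r
print(r.finish_job())"
```

```text
time_s: 13.63
ee_pos: [0.5153, 0.0526, 0.0194]
eef_rot: [-1.893, -2.497, 0.013]
contact_force: [-17.6, -3.0, 12.0]
gripper_width: 0.0214
gripper_force: 90.3
turn 0.0002 shift [ 0.  -0.2 -0. ] corner now [-4.   1.9] z 0.0194 F jig [-13.9  -11.22  12.  ] T [-0.38  2.47  0.28] t 13.6333
1mm jig x, y in tool cm: [-0.071  0.071] [0.071 0.071]
z square 0.030689299469857767 fence 0.04780779999058987
square outer (slope,y0) leg-x (np.float64(0.0024), np.float64(3.1), 68, np.float64(0.09))
fence inner top (np.float64(0.0038), np.float64(2.8), 65, np.float64(0.08))
guide inner top (np.float64(0.0396), np.float64(-3.02), 27, np.float64(0.77))
the job is handed in; nothing more can be done
None
```

I handed the job in at about 14 s: the top square is flat on the base, still gripped and pressed into the corner at about 14 N on the guide and 11 N on the fence; it measured flush to the fence within about 0.002 rad, no gap showed along the guide, and the other two squares looked undisturbed.

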